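Put three reagent bottles back in their own bench stations

ROBOT

A 6-joint arm with a two-finger parallel gripper is mounted at the origin on a cart in front of the work surface, level with it; the furniture and walls round the work are solid. World frame = base frame: x ahead of the robot, y to its left, z up, the work surface at z = 0. Lengths are in mm, angles in rad, forces in N, time in s.
With the tool pointing down it reaches from about 275 to 825 mm from the base axis. Payload 5.2 kg.
Tool frame: the origin (TCP) lies at the very end of the fingers, on their centre line; the grasp point (between the pads) lies 19 mm behind it; z points along the fingers, y is the line along which they close (so a half turn about z gives the same grasp; the last joint's range is limited). The gripper opens to 93 mm and grips with 3 to 60 N. Pads are 15 mm wide; open, the fingers measure 128 mm over their backs; the gripper's body (75 mm by 188 mm) begins 65 mm behind the grasp point.
Start: joints at [-1.462, 0.259, 1.535, -0, 1.348, -0.203], TCP at [168.746, -523.479, 218.653] pointing down, gripper open.
Joint ranges: [-3.14, 3.14], [-0.91, 2.08], [0.19, 2.58], [-1.22, 4.36], [0.22, 2.71], [-3.12, 3.12]. Speed limits (rad/s): [2.57, 2.57, 3.14, 3.14, 3.14, 3.14].

INTERFACE

Orientations are given as [roll, pitch, yaw] about the fixed x, y, z axes, in that order (R = Rz(yaw) Ry(pitch) Rx(roll)).
In Python, from bench import robot gives the robot as it stands. The module is installed in compiled form; this text tells all that it offers. Calls block until the motion is done:
- robot.move_ptp(position, orientation): joint-space move of the TCP to a pose.
- robot.move_linear(position, ori=None, speed=150, f_stop=None): straight line of the TCP; ori=None keeps the orientation; speed is the mean speed in mm/s. With f_stop (N) it stops when the force on the tool has changed by that much, and returns True; else False.
- robot.move_j(angles): joint-space move.
- robot.move_gripper(opening): opening from 0.0 (shut) to 1.0 (fully open); the grip force is fixed at half the most; returns when the fingers have stopped.
- robot.sleep(seconds).
- robot.inverse_kinematics(position, orientation): joint angles nearest the present ones, or None.
- robot.get_image(name): name is "side" or "top"; returns a dict with "img" (400x640x3 uint8, blue, green, red), "fovy" (degrees; the focal length in pixels is half the picture's height over the tangent of half this angle, whatever the lens; pixels are square), "cx", "cy" (the principal point, pixels), "k1" (the pictures are not rectified: a ray, as slopes to the right and down, at radius r is drawn at 1 + k1 r^2 times it, then the intrinsics apply), "eye" and "orientation" of the camera in the world. Camera axes: x right, y down, z forward; pixel columns grow to the right and rows downward; lengths in mm; the calibration is good to about 2 mm. A picture is of the moment at which its call begins. There is no depth.
A pose or a line that the arm cannot do raises robot.MotionError and nothing moves.
- robot.hand_in(): hands the job in; it is judged then, once.
Readings, each from a call of its own:
- robot.current_t(): time.
- robot.current_qpos(): joint angles.
- robot.current_joint_vel(): joint speeds.
- robot.current_joint_efforts(): joint torques, N m.
- robot.current_tcp_pos(): TCP position.
- robot.current_eef_rot(): TCP orientation.
- robot.current_contact_force(): force on the tool from outside, world axes, zero at the start.
- robot.current_ft_torque(): the same for the moment, N m.
- robot.current_gripper_width(): opening from 0.0 (shut) to 1.0 (fully open).
- robot.current_finger_force(): force on a finger pad.
Only numpy, scipy, OpenCV 4.12 (cv2) and the standard library are available. Lean on these libraries where they do the work, as an engineer would, in place of code of your own. Each camera call takes 0.05 s, during which the arm holds its last target. There are 200 camera calls.

TASK

The three reagent bottles beside the microscope stand in each other's stations. Put each into its own: the pink medium bottle into the white warmer with the orange collar, the small white buffer bottle with the blue cap into the blue finned cold block, and the brown oil bottle into the round black oil stand; the grey coaster is free for standing a bottle on the way. Keep the bottles upright, seat each fully on the floor of its well, let go, do not bump the micromanipulator, and leave the timer and the objective can where they are.

Things in the scene. Friction and masses are not known exactly. Their poses are not given: they have to be found in the camera images.
- bottle_medium: closed round bottle of pink medium with a white screw cap; body 42 mm in diameter, 87 mm tall with the cap (straight to 57 mm, cap 28 mm wide from 74 mm up), 85 g; origin at the centre of its underside, z up along the bottle. It starts in the cold block
- bottle_buffer: small closed round white bottle with a blue screw cap and a blue band; body 34 mm in diameter, 65 mm tall with the cap (cap 24 mm wide, from 56 mm up; the body is straight to 42 mm), 45 g; origin at the centre of its underside, z up. It starts in the oil stand
- bottle_oil: closed round brown bottle with a black screw cap; body 46 mm in diameter, 95 mm tall with the cap (straight to 62 mm, cap 30 mm wide from 81 mm up), 120 g; origin at the centre of its underside, z up. It starts in the warmer
- warmer: single-bottle warmer, fixed: white housing 80 x 68 mm, 24 mm high, with an orange collar round its well and a control strip (knob, little display) on its -x side; the well for the medium bottle is 50 mm in diameter with a 3 mm chamfer. Origin under the centre of the well, at bench level; the well's floor is 8 mm and its rim 24 mm above the origin
- cold_block: blue anodised finned aluminium block on a white foot, fixed, 70 x 70 mm, 24 mm high; the well for the buffer bottle is 47 mm in diameter with a 3 mm chamfer. Origin under the centre of the well, at bench level; the well's floor is 8 mm and its rim 24 mm above the origin
- oil_stand: round black stand in a steel drip saucer 80 mm in diameter, fixed, 24 mm high; the well for the oil bottle is about 53 mm in diameter. Origin under the centre of the well, at bench level; the well's floor is 8 mm and its rim 24 mm above the origin
- coaster: flat round grey silicone coaster, fixed, 66 mm in diameter, 3 mm thick, free at the start: room to stand a bottle for a while; origin at the centre of its underside
- timer: white bench timer with a red and two dark buttons, lying flat, 70 x 66 x 19 mm, loose; origin at the centre of its underside; to be left alone
- objective_can: beige screw can with a black base, 40 mm in diameter, 61 mm tall, loose; origin at the centre of its underside; to be left alone
- manipulator_right: black and grey micromanipulator, fixed, hanging over the bench between the stations: it fills about x 0.43 to 0.60, y -0.17 to 0.00 (world), 35 to 365 mm above the bench, and the rear end of its rod rises to 400 mm at x 0.58, y 0.03; origin at x 0.595, y -0.012. Over it a bottle can be carried across. The microscope stage (235 mm high) begins at x 0.61 for y 0.12, x 0.57 for y 0.19
Mind the look-alikes: they are no part of the job. What is shaped like the bottle_buffer but green is not meant.

How it is judged:
By the outcome, as a careful person would: the job done as asked, in the order asked, and still so for the second after the job is handed in, with the robot touching nothing.
It also fails if it takes over 141 s, if anything falls off the work surface, if the arm or the gripper's body presses on something with over 40 N, if the wrist force passes 120 N, or if a joint passes its speed limit or range.

## Working session

There is one attempt and no reset: what is moved stays moved. The work goes in short steps, each a Python script; the robot and the scene stay as the last script left them, time stands still between calls to the robot, and variables do not carry over. Pictures are saved under pics/ and viewed, at most 14 in all, crops included, and the job is handed in when it is done.

```bash
mkdir -p pics
cat > h.py <<'E'
import numpy as np, cv2
from scipy.spatial.transform import Rotation as Ro
from bench import robot
def cal(d):
    f=200/np.tan(np.radians(d['fovy'])/2); return f,np.array([d['cx'],d['cy']]),d['k1'],np.array(d['eye']),d['orientation']
def RR(o):
    o=np.array(o,float)
    return o if o.shape==(3,3) else Ro.from_euler('xyz',o).as_matrix()
def ray(d,uv):
    f,c,k,e,o=cal(d); p=(np.array(uv,float)-c)/f; q=p.copy()
    for _ in range(30): q=p/(1+k*(q@q))
    v=RR(o)@np.array([q[0],q[1],1]); return e,v/np.linalg.norm(v)
def atz(d,uv,z):
    e,v=ray(d,uv); return e+v*(z-e[2])/v[2]
def proj(d,P):
    f,c,k,e,o=cal(d); q=RR(o).T@(np.array(P,float)-e); s=q[:2]/q[2]; return c+f*s*(1+k*(s@s))
def tri(d1,u1,d2,u2):
    e1,v1=ray(d1,u1); e2,v2=ray(d2,u2)
    t=np.linalg.lstsq(np.c_[v1,-v2],e2-e1,rcond=None)[0]
    a,b=e1+t[0]*v1,e2+t[1]*v2; return (a+b)/2,np.linalg.norm(a-b)
E
python3 - <<'E'
from h import *
import pickle
for n in('side','top'):
    d=robot.get_image(n); cv2.imwrite(f'pics/{n}0.png',d['img']); pickle.dump(d,open(f'{n}0.pkl','wb'))
    print(n,[(k,d[k]) for k in d if k!='img'])
print(robot.current_eef_rot(),robot.current_t(),robot.current_gripper_width())
E
```

```text
side [('fovy', 50.21832183632463), ('cx', 315.47817736908587), ('cy', 194.00342202746916), ('k1', -0.06648348994760885), ('eye', array([ 351.9377919 , -801.31091591,  578.0459492 ])), ('orientation', array([-2.18891586, -0.0204546 , -0.17548989]))]
top [('fovy', 49.96409627536075), ('cx', 321.05398838048393), ('cy', 196.19834641102435), ('k1', -0.05803005058776393), ('eye', array([346.38526477, -95.95204489, 956.99903921])), ('orientation', array([-2.98457850e+00,  2.38289964e-03, -1.55733535e+00]))]
[-3.14001768e+00 -2.93012411e-04  3.11850180e-01] 0.1 1.0012146139406848
```

View pics/side0.png

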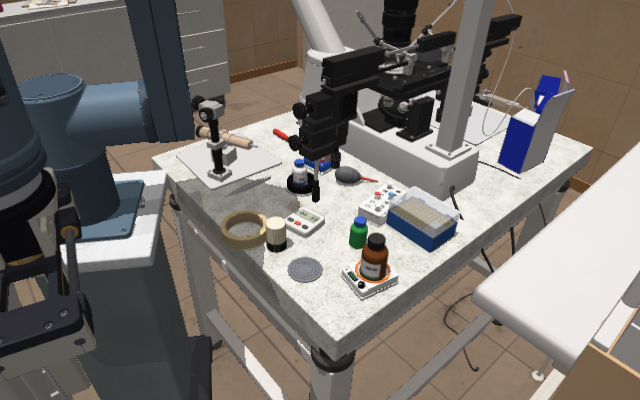

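View pics/top0.png

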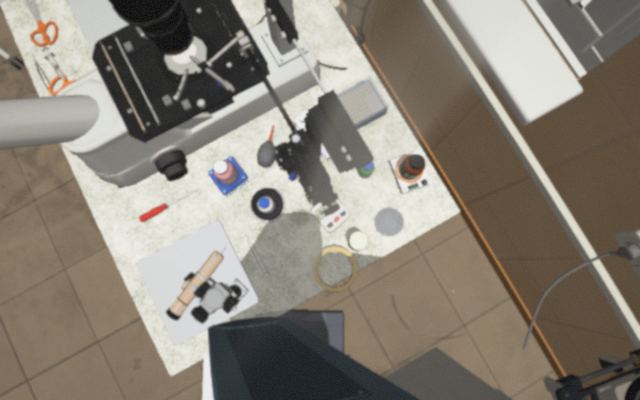

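Side view: brown bottle in the warmer (372,260). Green look-alike at (358,235), not meant. White bottle with blue cap in the oil stand (300,178). Pink bottle in the cold block at (318,160), mostly hidden. Coaster (305,270), can (276,235), timer (303,222).
Top view: pink (225,172), blue cap (265,203), brown (411,166), green (367,169), coaster (389,221). The white bottle with the blue cap and band is the buffer. I'll confirm that in enlarged crops.

Run:
```python
from h import *
import pickle
for n,(x,y,w,h,s) in dict(side=(255,130,160,170,3.5),top=(195,140,250,115,3.2)).items():
    d=pickle.load(open(n+'0.pkl','rb')); c=cv2.resize(d['img'][y:y+h,x:x+w],None,fx=s,fy=s,interpolation=cv2.INTER_CUBIC)
    for u in range(-(-x//20)*20,x+w,20): cv2.putText(c,str(u),(int((u-x)*s),10),0,.35,(0,0,255)); cv2.line(c,(int((u-x+.5)*s),12),(int((u-x+.5)*s),18),(0,0,255))
    for v in range(-(-y//20)*20,y+h,20): cv2.putText(c,str(v)+'-',(0,int((v-y+.5)*s)+4),0,.35,(0,0,255))
    cv2.imwrite(f'pics/{n}0c.png',c)
d=pickle.load(open('top0.pkl','rb'))
for k,u,z in [('cold',(228,177),24),('oil',(266,204),24),('warm',(410,173),24),('coaster',(389,221),3),('green',(367,169),60)]: print(k,atz(d,u,z).round())
```

```text
cold [535. 116.  24.]
oil [475.  29.  24.]
warm [ 549. -289.   24.]
coaster [ 443. -244.    3.]
green [ 549. -189.   60.]
```

View pics/side0c.png

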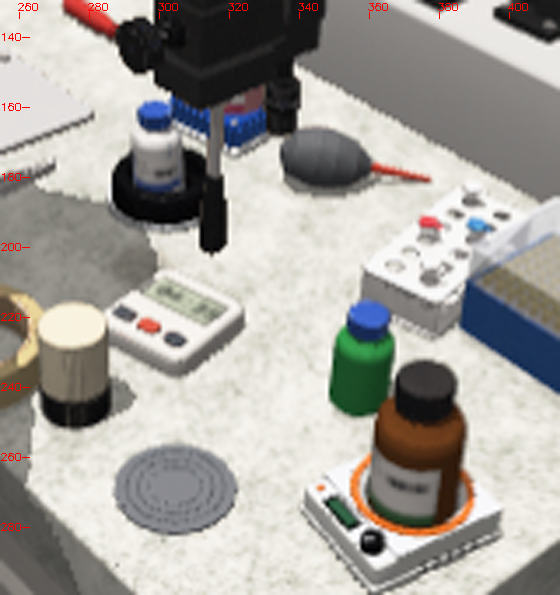

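View pics/top0c.png

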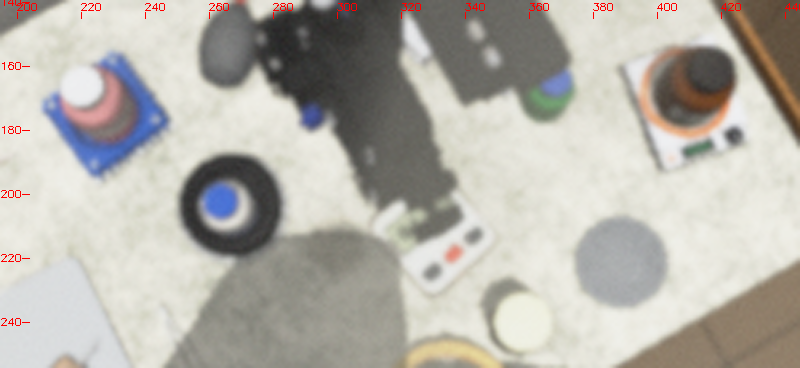

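The crops confirm it: the buffer is the white bottle with a blue cap and band in the oil stand, side (299,161), top (264,202). The green one at side (360,232) is the look-alike. The oil cap is at side (377,237), top (417,161). Next I triangulate.

```bash
cat > m.py <<'E'
from h import *
import pickle
S=pickle.load(open('side0.pkl','rb')); T=pickle.load(open('top0.pkl','rb'))
s=lambda x,y:(255+(x+.5)/3.5-.5,130+(y+.5)/3.5-.5)
t=lambda x,y:(195+(x+.5)/3.2-.5,140+(y+.5)/3.2-.5)
E
python3 - <<'E'
from m import *
for n,a,b in [('oilcap',s(427,375),t(711,68)),('bufcap',s(154,110),t(221,200)),('grncap',s(370,314),t(557,82)),
  ('collar',s(412,493),t(686,91)),('coaster',s(176,488),t(621,262)),('cantop',s(74,325),t(522,323)),('oilstand',s(159,181),t(231,204)),
  ]:
    p,e=tri(S,a,T,b); print(n,p.round(1),'gap',e.round(1))
for n,b,z in [('cold',t(107,114),24),('medcap',t(83,87),95),('bufcap',t(221,200),73),('oilcap',t(711,68),103),('collar',t(686,91),24),('oilstand',t(231,204),24)]: print(n,z,atz(T,b,z).round(1))
print('warm corners',[atz(T,t(*c),24).round(0)[:2] for c in [(620,66),(662,170),(748,140)]])
print('cold corners',[atz(T,t(*c),24).round(0)[:2] for c in [(44,104),(116,53),(170,121),(98,178)]])
E
```

```text
oilcap [ 557.1 -286.6  105.9] gap 1.1
bufcap [471.1  27.1  74.9] gap 1.6
grncap [ 556.2 -192.4   68.4] gap 2.8
collar [ 559.1 -286.5   25.7] gap 1.2
coaster [ 442.4 -243.3    4.2] gap 0.9
cantop [ 396.8 -169.5   62. ] gap 2.3
oilstand [475.4  28.   18.5] gap 3.5
cold 24 [538.5 115.7  24. ]
medcap 95 [541.4 116.1  95. ]
bufcap 73 [472.2  27.3  73. ]
oilcap 103 [ 557.2 -287.1  103. ]
collar 24 [ 560.  -286.9   24. ]
oilstand 24 [476.5  27.2  24. ]
warm corners [array([ 577., -241.]), array([ 504., -269.]), array([ 526., -329.])]
cold corners [array([545., 160.]), array([582., 112.]), array([534.,  72.]), array([493., 120.])]
```

Run:
```python
from m import *
from scipy.optimize import least_squares
for P in [(430,-170,35),(430,-170,200),(430,-170,365),(430,0,35),(430,0,200),(430,0,365),(600,0,365),(580,30,400),(600,-170,365)]: print(P,'top',proj(T,P).round(),'side',proj(S,P).round())
def IK(p,tilt,yaw):
    R=Ro.from_euler('z',yaw)*Ro.from_euler('y',tilt)*Ro.from_euler('x',np.pi)
    return robot.inverse_kinematics(list(p),list(R.as_euler('xyz')))
D=[]
for x in (350,500,650):
  for z in (60,250):
    for t in (0,-.4,.3):
      q=IK((x,0,z),t,0)
      if q is not None: D.append((x,z,t,*q))
D=np.array(D); print(D.round(2))
```

```text
(430, -170, 35) top [357. 225.] side [293. 232.]
(430, -170, 200) top [364. 217.] side [292. 159.]
(430, -170, 365) top [376. 204.] side [291.  65.]
(430, 0, 35) top [278. 224.] side [283. 184.]
(430, 0, 200) top [269. 216.] side [281. 117.]
(430, 0, 365) top [254. 202.] side [279.  35.]
(600, 0, 365) top [259.  87.] side [368.  33.]
(580, 30, 400) top [233.  91.] side [355.  10.]
(600, -170, 365) top [375.  89.] side [398.  61.]
[[ 3.50e+02  6.00e+01  0.00e+00 -3.20e-01  1.00e-01  2.20e+00 -0.00e+00
   8.50e-01  1.25e+00]
 [ 3.50e+02  6.00e+01 -4.00e-01 -5.60e-01 -1.30e-01  2.53e+00  5.00e-01
   4.50e-01  5.90e-01]
 [ 3.50e+02  6.00e+01  3.00e-01 -2.40e-01  3.00e-01  1.97e+00 -8.00e-02
   1.16e+00  1.37e+00]
 [ 3.50e+02  2.50e+02  0.00e+00 -3.20e-01 -1.40e-01  1.89e+00 -0.00e+00
   1.40e+00  1.25e+00]
 [ 3.50e+02  2.50e+02 -4.00e-01 -5.60e-01 -4.70e-01  2.16e+00  2.30e-01
   1.12e+00  9.40e-01]
 [ 3.50e+02  2.50e+02  3.00e-01 -2.40e-01  8.00e-02  1.72e+00 -7.00e-02
   1.64e+00  1.33e+00]
 [ 5.00e+02  6.00e+01  0.00e+00 -2.20e-01  3.40e-01  1.86e+00 -0.00e+00
   9.40e-01  1.35e+00]
 
[... 344 characters left out ...]
0  1.50e-01
   9.40e-01  1.19e+00]
 [ 5.00e+02  2.50e+02  3.00e-01 -1.80e-01  3.60e-01  1.36e+00 -5.00e-02
   1.72e+00  1.39e+00]
 [ 6.50e+02  6.00e+01  0.00e+00 -1.70e-01  5.70e-01  1.47e+00 -0.00e+00
   1.10e+00  1.40e+00]
 [ 6.50e+02  6.00e+01 -4.00e-01 -2.20e-01  3.90e-01  1.87e+00  1.80e-01
   5.00e-01  1.21e+00]
 [ 6.50e+02  6.00e+01  3.00e-01 -1.50e-01  7.60e-01  1.15e+00 -4.00e-02
   1.53e+00  1.43e+00]
 [ 6.50e+02  2.50e+02  0.00e+00 -1.70e-01  4.20e-01  1.22e+00 -0.00e+00
   1.50e+00  1.40e+00]
 [ 6.50e+02  2.50e+02 -4.00e-01 -2.20e-01  1.80e-01  1.63e+00  1.10e-01
   9.40e-01  1.31e+00]
 [ 6.50e+02  2.50e+02  3.00e-01 -1.50e-01  6.50e-01  8.90e-01 -5.00e-02
   1.90e+00  1.42e+00]]
```

```bash
cat > k.py <<'E'
from h import *
# tool rotation: closing axis azimuth a (tool y), lean th: body leans toward azimuth b=a+90deg
def tool(a,th):
    c=np.array([np.cos(a),np.sin(a),0]); b=np.array([-np.sin(a),np.cos(a),0])
    z=-(np.cos(th)*np.array([0,0,1.])+np.sin(th)*b); return np.c_[np.cross(c,z),c,z]
def eul(R): return list(Ro.from_matrix(R).as_euler('xyz'))
Ry=lambda a:Ro.from_euler('y',a).as_matrix(); Rz=lambda a:Ro.from_euler('z',a).as_matrix()
def fk(q,p):
    a0,off,d,a1,a2,L=p; R=Rz(q[0]); Z=np.array([0,0,1.])
    s=R@np.array([a0,off,d]); e=s+R@Ry(q[1])@Z*a1; F=R@Ry(q[1]+q[2]); w=e+F@Z*a2
    return s,e,w,w+F@Rz(q[3])@Ry(q[4])@Z*L
E
python3 - <<'E'
from k import *
from m import T,t,atz
from scipy.optimize import least_squares
D=[]
for x,y in((350,0),(500,100),(600,-200)):
  for z in (60,250):
    for th in (0,.3,-.3):
      for a in (0,1.2):
        P=(x,y,z); q=robot.inverse_kinematics(list(P),eul(tool(a,th)))
        if q is not None: D.append((P,q))
r=least_squares(lambda p:np.concatenate([fk(q,p)[3]-P for P,q in D]),[0,110,300,300,300,300])
print(len(D),r.x.round(1),abs(r.fun).max().round(2)); np.save('kin.npy',r.x)
for z in (200,300,365): print(z,[atz(T,t(*c),z).round()[:2] for c in [(370,205),(460,195),(465,105),(570,60),(330,120),(255,40)]])
print('knob',atz(T,(170,163),100).round())
E
```

```text
36 [-19.8 110.7 168.5 525.7 425.2 359.4] 20.76
200 [array([452., -74.]), array([ 459., -124.]), array([ 510., -126.]), array([ 537., -185.]), array([500., -50.]), array([546.,  -7.])]
300 [array([438., -76.]), array([ 444., -120.]), array([ 488., -122.]), array([ 512., -174.]), array([480., -56.]), array([520., -18.])]
365 [array([429., -78.]), array([ 434., -118.]), array([ 474., -119.]), array([ 495., -166.]), array([467., -60.]), array([503., -26.])]
knob [547. 221. 100.]
```

```bash
cat > fk2.py <<'E'
from k import *
def fk(q,p):
    a0,off,d,a1,a2,L,a3,w1=p; R=Rz(q[0]); Z=np.array([0,0,1.]); X=np.array([1.,0,0])
    s=R@np.array([a0,off,d]); e=s+R@Ry(q[1])@Z*a1; F=R@Ry(q[1]+q[2]); w=e+F@Z*a2+F@X*a3
    G=F@Rz(q[3])@Ry(q[4]); return s,e,w,w+G@Z*L+G@X*w1
E
cat > clr.py <<'E'
from fk2 import *
BX=[((425,600),(-122,-10),(35,365)),((488,600),(-172,0),(35,365))]
def dbox(P):
    return min(np.linalg.norm(np.maximum(0,np.maximum([b[i][0]-P[i] for i in range(3)],[P[i]-b[i][1] for i in range(3)]))) for b in BX)
def clear(pos,a,th,kp):
    R=tool(a,th); q=robot.inverse_kinematics(list(pos),eul(R))
    if q is None: return None
    s,e,w,_=fk(q,kp)
    f=min(dbox(e+(w-e)*t) for t in np.linspace(0,1,30))-60
    wr=min(dbox(w+(np.array(pos)-w)*t) for t in np.linspace(0,.5,12))-55
    pts=[np.array(pos)+R@np.array([x,y,z]) for x in(-37,0,37) for y in np.linspace(-94,94,9) for z in (-84,-120,-160,-200)]
    g=min(dbox(p) for p in pts)
    st=min((610-p[0])*.87+(120-p[1])*.5 for p in pts)   # stage line
    kn=min(np.hypot(*(p[:2]-[547,221])) for p in pts)
    return [round(float(v)) for v in(f,wr,g,st,kn)],min(p[2] for p in pts).round(),np.round(q,2)
E
python3 - <<'E'
from clr import *
from scipy.optimize import least_squares
D=[]
for x,y in((350,0),(500,100),(600,-200)):
  for z in (60,250):
    for th in (0,.3,-.3):
      for a in (0,1.2):
        P=(x,y,z); q=robot.inverse_kinematics(list(P),eul(tool(a,th)))
        if q is not None: D.append((P,q))
r=least_squares(lambda p:np.concatenate([fk(q,p)[3]-P for P,q in D]),[0,110,300,500,400,300,0,0])
kp=r.x; print(kp.round(1),abs(r.fun).max().round(2)); np.save('kin.npy',kp)
d=np.radians
print('f,wrist,body,stage,knob')
for n,g,A,TH in [('cold',(540,116,50),(105,112,118),(0,10,20)),('warm',(558,-287,52),(-27,0,-60,100,60,153),(0,10,-10,20,-20)),('oil',(474,27,47),(0,20,-20,180),(15,25,-25)),('coldbuf',(540,116,47),(105,118),(25,)),('coaster',(442,-243,45),(0,-30,-60),(0,25,-25))]:
  for a in A:
    for th in TH:
      R=tool(d(a),d(th)); c=clear(np.array(g)+R[:,2]*19,d(a),d(th),kp)
      print(n,a,th,c[:2] if c else None, c[2][[0,5]] if c else '')
E
```

```text
[  0.  110.8 221.7 534.4 425.9 366.9  60.2   0. ] 0.0
f,wrist,body,stage,knob
cold 105 0 ([61, 61, 16, 3, 6], np.float64(115.0)) [ 0.01 -1.82]
cold 105 10 ([44, 47, 8, 14, 10], np.float64(108.0)) [-0.02 -1.91]
cold 105 20 ([36, 41, 5, 27, 22], np.float64(98.0)) [-0.06 -2.11]
cold 112 0 ([61, 61, 15, 13, 9], np.float64(115.0)) [ 0.01 -1.95]
cold 112 10 ([37, 40, 3, 25, 21], np.float64(108.0)) [-0.04 -2.07]
cold 112 20 ([22, 27, 0, 37, 33], np.float64(98.0)) [-0.09 -2.34]
cold 118 0 ([61, 61, 16, 23, 19], np.float64(115.0)) [ 0.01 -2.05]
cold 118 10 ([32, 35, 1, 35, 31], np.float64(108.0)) [-0.05 -2.2 ]
cold 118 20 ([11, 16, 0, 47, 43], np.float64(98.0)) [-0.12 -2.51]
warm -27 0 ([53, 60, 39, 166, 436], np.float64(117.0)) [-0.65 -0.18]
warm -27 10 ([8, 10, 12, 140, 407], np.float64(110.0)) [-0.56  0.02]
warm -27 -10 ([90, 85, 50, 176, 447], np.float64(110.0)) [-0.75 -0.37]
warm -27 20 ([-40, -38, 0, 116, 380], np.float64(100.0)) [-0.46  0.23]
warm -27 -20 ([125, 110, 62, 187, 459], np.float64(100.0)) [-0.84 -0.54]
warm 0 0 ([53, 60, 78, 148, 471], np.float64(117.0)) [-0.65 -0.65]
warm 
[... 2548 characters left out ...]
1, 4, 0, 54, 50], np.float64(90.0)) [-0.16 -2.8 ]
coaster 0 0 ([29, 30, 34, 227, 427], np.float64(110.0)) [-0.72 -0.72]
coaster 0 25 ([-60, -55, 0, 191, 354], np.float64(88.0)) [-0.46  0.08]
coaster 0 -25 ([138, 93, 65, 243, 458], np.float64(88.0)) [-0.91 -1.05]
coaster -30 0 ([29, 30, 48, 248, 420], np.float64(110.0)) [-0.72 -0.2 ]
coaster -30 25 ([-60, -55, 0, 185, 348], np.float64(88.0)) [-0.43  0.45]
coaster -30 -25 ([162, 99, 79, 275, 451], np.float64(88.0)) [-1.   -0.74]
coaster -60 0 ([29, 30, 21, 290, 383], np.float64(110.0)) [-0.72  0.32]
coaster -60 25 ([-60, -55, 0, 217, 332], np.float64(88.0)) [-0.48  0.78]
coaster -60 -25 ([154, 95, 44, 321, 407], np.float64(88.0)) [-1.04 -0.44]
```

Run:
```python
from m import *
for z in (-100,0,100,200): print(z,'counter L',atz(S,(478,290),z).round()[:2],'R',atz(S,(575,200),z).round()[:2],'bottom',atz(S,(600,370),z).round()[:2],'table corner',atz(S,(335,350),z).round()[:2])
print([ (z,atz(T,(555,345),z).round()[:2]) for z in (-800,0)], proj(T,(600,-560,0)),proj(T,(600,-560,100)))
```

```text
-100 counter L [ 813. -262.] R [1251.   -0.] bottom [ 947. -483.] table corner [ 482. -353.]
0 counter L [ 745. -342.] R [1119. -119.] bottom [ 859. -530.] table corner [ 463. -419.]
100 counter L [ 677. -421.] R [ 986. -237.] bottom [ 771. -577.] table corner [ 443. -485.]
200 counter L [ 609. -501.] R [ 853. -355.] bottom [ 684. -624.] table corner [ 424. -552.]
[(-800, array([   31., -1037.])), (0, array([ 175., -608.]))] [523.37171731 155.35067004] [545.06936336 143.48541467]
```

```bash
cat > act.py <<'E'
from clr import *
import pickle
kp=np.load('kin.npy'); d=np.radians
def tcp(g,a,th): return list(np.array(g,float)+tool(d(a),d(th))[:,2]*19)
def ori(a,th): return eul(tool(d(a),d(th)))
def lin(g,a,th,**k): return robot.move_linear(tcp(g,a,th),ori(a,th),**k)
def ptp(g,a,th): robot.move_ptp(tcp(g,a,th),ori(a,th))
def path_check(g,a,th): print('clr',clear(tcp(g,a,th),d(a),d(th),kp))
def stat(s=''): print(s,'t',round(robot.current_t(),1),'w',round(robot.current_gripper_width()*93,1),'F',np.round(robot.current_contact_force(),1),'ff',np.round(robot.current_finger_force(),1),'tcp',np.round(robot.current_tcp_pos(),1))
def snap(n):
    for c in('side','top'):
        D=robot.get_image(c); pickle.dump(D,open(f'{c}{n}.pkl','wb'))
def crop(n,cam,x,y,w,h,s):
    D=pickle.load(open(f'{cam}{n}.pkl','rb')); c=cv2.resize(D['img'][y:y+h,x:x+w],None,fx=s,fy=s,interpolation=cv2.INTER_CUBIC); return c
E
python3 - <<'E'
from act import *
W=(557.5,-287); C=(442.5,-243.5)
ptp((*W,150),0,-10); stat('above')
lin((*W,50),0,-10,f_stop=8); stat('down')
robot.move_gripper(0.0); stat('grip')
lin((*W,100),0,-10); stat('lift')
lin((*C,95),0,-10); stat('over coaster')
hit=lin((*C,44),0,-10,speed=60,f_stop=4); stat(f'placed {hit}')
snap(1)
cv2.imwrite('pics/s1.png',np.vstack([crop(1,'side',255,130,160,170,3)]))
E
```

```text
above t 1.8 w 93.2 F [-0.7 -0.1 -0.5] ff 0.0 tcp [ 557.  -284.9  131.7]
down t 2.6 w 93.0 F [0.  0.5 0.4] ff 0.0 tcp [ 557.9 -284.4   32.2]
grip t 3.4 w 45.1 F [-0.1  0.5  0.5] ff 29.9 tcp [ 557.6 -283.7   31.3]
lift t 3.9 w 45.2 F [-0.8  0.2 -1.8] ff 29.9 tcp [ 557.4 -283.7   81.2]
over coaster t 4.9 w 44.9 F [ 0.2 -0.7 -1.2] ff 29.9 tcp [ 443.1 -240.7   76.2]
placed True t 5.7 w 44.8 F [0.  0.2 4.1] ff 29.9 tcp [ 442.1 -239.6   26.2]
```

View pics/s1.png

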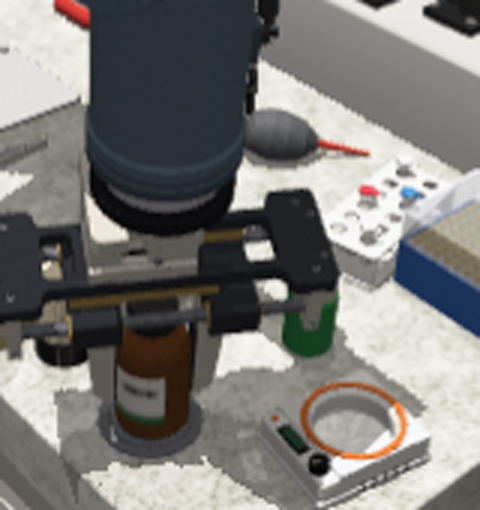

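Run:
```python
from act import *
from m import S,T,s,t
robot.move_gripper(1.0); lin((442.5,-243.5,130),0,-10); stat('off')
b=atz(S,(219,176),10); print('dev base',b.round())
for z in (100,130,160,190,220): print(z,proj(S,(b[0],b[1],z)).round(),proj(T,(b[0],b[1],z)).round())
for u in [(165,318),(245,292),(200,250),(232,325)]: print(u,[atz(T,u,z).round()[:2] for z in(20,120)])
ptp((330,-120,260),0,0); stat('stage')
snap(2)
cs=crop(2,'side',255,130,160,170,3.5); ct=crop(2,'top',340,140,110,110,5)
cv2.imwrite('pics/s2.png',cs); cv2.imwrite('pics/t2.png',ct)
```

```text
off t 7.4 w 93.2 F [-1.  -0.  -0.3] ff 0.0 tcp [ 442.1 -239.9  110.7]
dev base [284.  92.  10.]
100 [215. 143.] [226. 295.]
130 [213. 132.] [222. 296.]
160 [212. 120.] [219. 297.]
190 [210. 107.] [215. 298.]
220 [209.  94.] [210. 300.]
(165, 318) [array([226., 239.]), array([239., 203.])]
(245, 292) [array([284.,  69.]), array([291.,  51.])]
(200, 250) [array([372., 171.]), array([370., 142.])]
(232, 325) [array([215.,  94.]), array([229.,  74.])]
stage t 8.3 w 92.9 F [ 0.2 -0.   0.3] ff 0.0 tcp [ 330.4 -120.3  240.4]
```

View pics/s2.png

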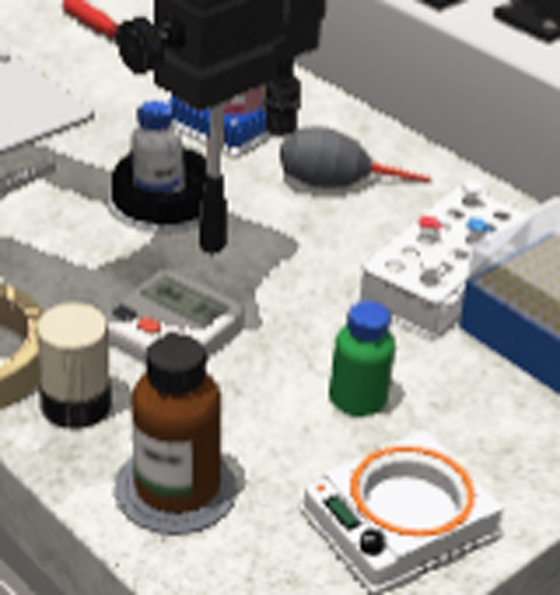

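View pics/t2.png

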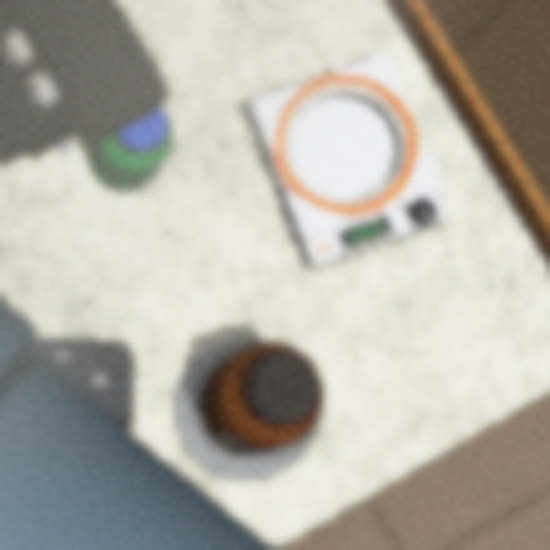

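Run:
```python
from act import *
S,T=[pickle.load(open(c+'2.pkl','rb')) for c in('side','top')]
s=lambda x,y:(255+(x+.5)/3.5-.5,130+(y+.5)/3.5-.5)
t=lambda x,y:(340+(x+.5)/5-.5,140+(y+.5)/5-.5)
for n,a,b,z in [('oilcap',s(177,352),t(284,386),98),('collar',s(412,492),t(346,145),24)]:
    p,e=tri(S,a,T,b); print(n,p.round(1),e.round(1),atz(T,b,z).round(1))
M=(540.5,116); a=118
ptp((330,-120,350),0,0); ptp((400,116,350),a,0); stat('left')
lin((440,116,350),a,0); lin((440,116,135),a,0); path_check((440,116,135),a,0)
lin((*M,135),a,0); stat('above'); lin((*M,50),a,0,speed=100,f_stop=6); stat('down')
snap(3); cv2.imwrite('pics/t3.png',crop(3,'top',150,110,200,150,4))
```

```text
oilcap [ 442.4 -244.1   99.6] 0.5 [ 442.3 -244.4   98. ]
collar [ 558.5 -286.    25.8] 0.1 [ 558.9 -286.4   24. ]
left t 10.1 w 92.8 F [-1.  -1.6  0.6] ff 0.0 tcp [399.8 115.6 330.1]
clr ([112, 71, 26, 110, 107], np.float64(200.0), array([ 0.01,  0.19,  1.9 , -0.  ,  1.05, -2.05]))
above t 12.9 w 92.4 F [-0.2  0.1 -0.9] ff 0.0 tcp [539.6 116.1 115.8]
down t 13.9 w 93.1 F [ 0.  -0.4  0.4] ff 0.0 tcp [541.  116.   31.6]
```

View pics/t3.png

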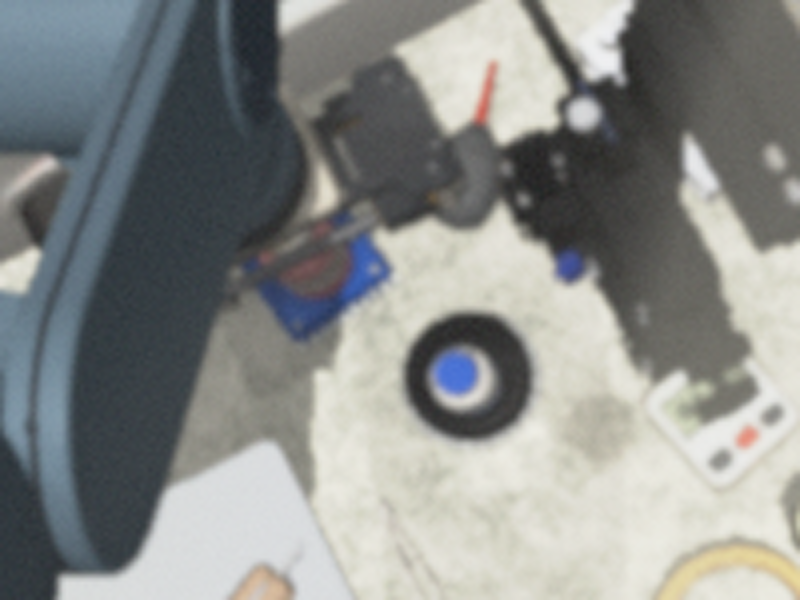

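Top view: the fingers straddle the pink bottle over the blue block around crop (310,255). No contact. The oil stand with the blue cap is at crop (465,375), and its surroundings are clear.

Run:
```python
from act import *
M=(540.5,116); a=118; W=(558.7,-286.4)
robot.move_gripper(0.0); stat('grip')
lin((*M,98),a,0,speed=100); stat('lift')
lin((440,116,105),a,0); lin((400,116,350),a,0,speed=250)
ptp((330,-120,350),0,0); lin((420,-270,330),0,0,speed=250); lin((*W,105),0,0,speed=200); stat('over warmer')
snap(4); cv2.imwrite('pics/s4.png',crop(4,'side',300,170,120,130,4))
hit=lin((*W,49),0,0,speed=40,f_stop=4); stat(f'placed {hit}')
```

```text
grip t 14.8 w 41.0 F [-0.8  1.3  0.8] ff 30.0 tcp [540.3 116.2  31. ]
lift t 15.5 w 41.1 F [-0.  -0.4 -1.3] ff 29.9 tcp [540.2 115.9  78.8]
over warmer t 21.0 w 41.1 F [ 0.2  0.6 -1.1] ff 29.9 tcp [ 558.9 -286.8   87.2]
placed True t 22.4 w 41.2 F [-0.5 -0.3  5.8] ff 30.0 tcp [ 558.5 -286.4   31. ]
```

View pics/s4.png

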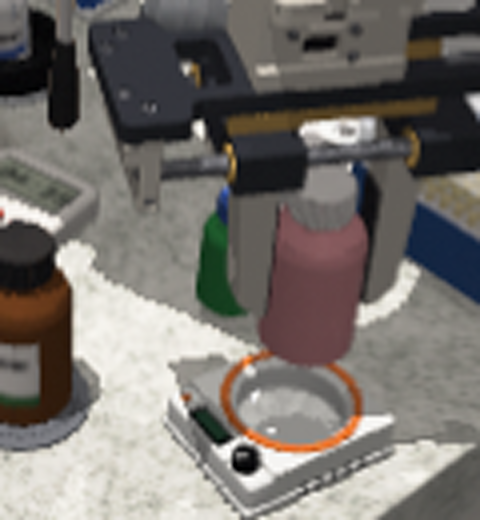

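Run:
```python
from act import *
W=(558.7,-286.4); B=(471.6,27.2)
robot.move_gripper(1.0); lin((*W,150),0,0); stat('off')
lin((420,-270,330),0,0,speed=250); ptp((330,-120,350),0,0); ptp((400,110,350),0,20); stat('left')
for g in [(430,100,250),(*B,130),(*B,48)]: path_check(g,0,20)
lin((430,100,250),0,20,speed=200); lin((*B,130),0,20); stat('above')
lin((*B,48),0,20,speed=80,f_stop=6); stat('down')
snap(5); cv2.imwrite('pics/s5.png',np.hstack([crop(5,'side',260,120,100,90,4),crop(5,'top',200,140,100,90,4)]))
```

```text
off t 24.2 w 93.0 F [-0.7  0.3 -0.8] ff 0.0 tcp [ 558.1 -286.   130.1]
left t 27.1 w 93.3 F [-0.3 -0.  -0.4] ff 0.0 tcp [400.7 102.9 331.6]
clr ([250, 116, 87, 36, 33], np.float64(298.0), array([ 0.24,  0.14,  1.7 , -0.34,  1.39,  0.32]))
clr ([113, 30, 15, 37, 97], np.float64(178.0), array([ 0.07,  0.29,  1.84, -0.4 ,  1.07,  0.28]))
clr ([87, 30, 15, 37, 97], np.float64(96.0), array([ 0.07,  0.41,  1.92, -0.45,  0.89,  0.38]))
above t 28.9 w 93.1 F [ 1.  -0.2  0.1] ff 0.0 tcp [472.   21.  112.9]
down t 30.0 w 92.9 F [-0.6  0.6 -0.1] ff 0.0 tcp [472.   20.7  30.6]
```

View pics/s5.png

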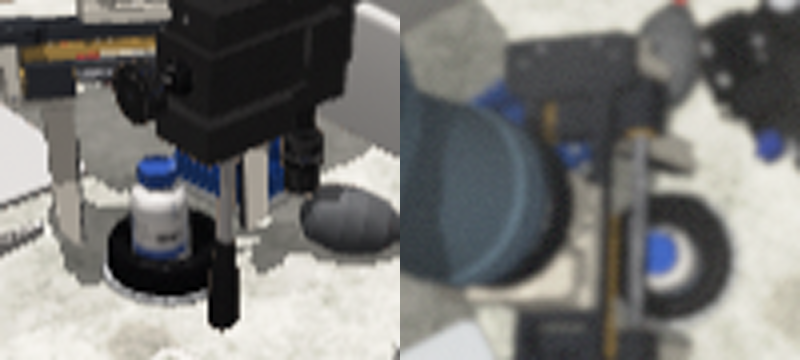

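Side crop: the fingers stand on both sides of the white bottle with its blue cap and band at (158,215), clear of the manipulator. In the top crop the cap at (660,253) lies between the fingers. Next I grip it and carry it to the cold block.

Run:
```python
from act import *
B=(471.6,27.2); C=(539.3,116); a=105
robot.move_gripper(0.0); stat('grip')
lin((*B,90),0,20,speed=100); stat('lift')
lin((430,100,250),0,20,speed=200); lin((400,110,350),0,20,speed=250); ptp((440,116,350),a,20)
for g in [(450,116,100),(*C,100),(*C,48)]: path_check(g,a,20)
lin((450,116,100),a,20,speed=200); lin((*C,90),a,20); stat('over')
snap(6); cv2.imwrite('pics/t6.png',np.hstack([crop(6,'side',280,120,100,90,4),crop(6,'top',180,130,100,90,4)]))
hit=lin((*C,46),a,20,speed=40,f_stop=4); stat(f'placed {hit}')
```

```text
grip t 31.1 w 33.1 F [ 0.6 -0.3  0.3] ff 29.9 tcp [471.5  20.7  30.1]
lift t 31.7 w 32.8 F [-0.3  0.1 -0.4] ff 29.9 tcp [471.5  20.8  72.1]
clr ([85, 60, 21, 105, 108], np.float64(148.0), array([-0.08,  0.09,  2.2 ,  0.23,  0.53, -2.09]))
clr ([54, 44, 6, 27, 23], np.float64(148.0), array([-0.06,  0.24,  2.01,  0.2 ,  0.57, -2.05]))
clr ([36, 41, 6, 27, 23], np.float64(96.0), array([-0.06,  0.33,  2.06,  0.26,  0.43, -2.11]))
over t 37.4 w 32.5 F [-0.8 -0.6  0. ] ff 29.9 tcp [544.6 117.8  71.8]
placed True t 38.4 w 32.9 F [-2.1 -0.6  6.2] ff 29.9 tcp [545.3 117.7  30.1]
```

View pics/t6.png

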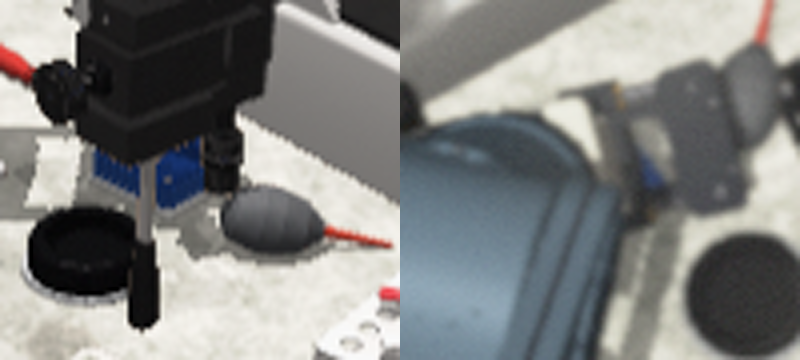

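Run:
```python
from act import *
C=(539.3,116); a=105; O=(442.3,-244)
robot.move_gripper(1.0); lin((*C,135),a,20); stat('off')
lin((450,116,200),a,20); lin((440,116,350),a,20,speed=250); ptp((330,-120,350),0,0)
ptp((420,-260,330),0,-20); lin((*O,150),0,-20,speed=200); path_check((*O,45),0,-20)
snap(7); cv2.imwrite('pics/s7.png',np.hstack([crop(7,'side',265,135,80,75,5),crop(7,'top',205,150,80,75,5)]))
lin((*O,45),0,-20,f_stop=6); stat('down')
```

```text
off t 40.2 w 93.0 F [ 0.4 -0.4 -0.4] ff 0.0 tcp [544.9 117.7 116.5]
clr ([121, 81, 59, 240, 453], np.float64(93.0), array([-0.88,  0.52,  1.72,  0.24,  1.18, -1.  ]))
down t 45.7 w 93.0 F [-0.9  0.6  0.2] ff 0.0 tcp [ 442.7 -238.    27.8]
```

View pics/s7.png

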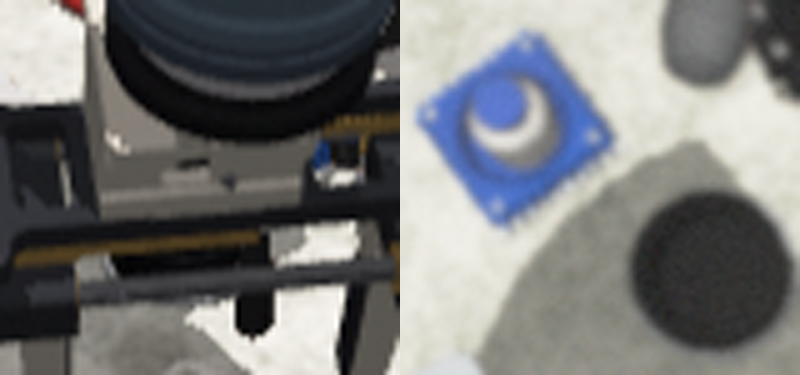

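Run:
```python
from act import *
T=pickle.load(open('top7.pkl','rb')); g=cv2.cvtColor(T['img'],cv2.COLOR_BGR2GRAY)
m=np.zeros_like(g); m[180:230,245:292]=(g[180:230,245:292]<80); n,l,st,c=cv2.connectedComponentsWithStats(m)
i=1+st[1:,4].argmax(); print(st[i],c[i])
cnt=max(cv2.findContours((l==i).astype('uint8'),0,1)[0],key=len); e=cv2.minEnclosingCircle(cnt); print(e)
for z in(14,24): print(z,atz(T,c[i],z).round(1),atz(T,e[0],z).round(1))
def enh(n,cam,x,y,w,h,s): return cv2.convertScaleAbs(crop(n,cam,x,y,w,h,s),alpha=3.5,beta=-30)
A=enh(6,'side',280,160,50,45,8); B=enh(7,'top',243,182,50,45,8)
cv2.imwrite('pics/e7.png',np.hstack([A,B]))
```

```text
[251 188  32  32 773] [266.60155239 203.95730918]
((266.6590881347656, 203.92657470703125), 15.930322647094727)
14 [476.6  29.   14. ] [476.7  28.9  14. ]
24 [475.2  27.7  24. ] [475.3  27.5  24. ]
```

View pics/e7.png

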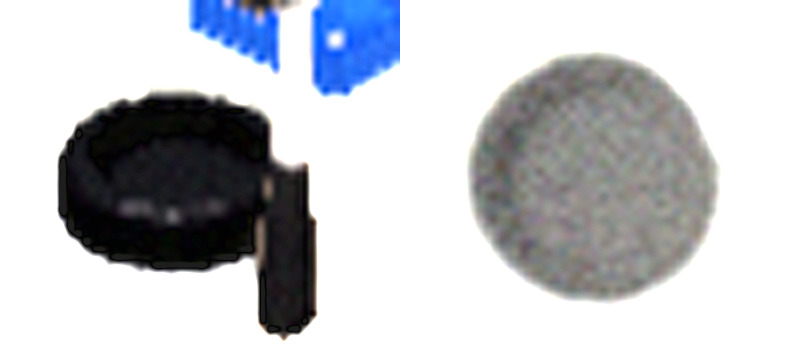

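Top crop: the stand's well is empty and dark, centred on (595,177). With the fitted disc that gives a centre of about (475.4, 27.7). The blue cap sits inside the cold block well. Next I carry the oil, keeping the lean constant so the bottle stays upright.

Run:
```python
from act import *
O=(442.3,-244); P=(475.4,27.7); th=-20
for g,a in [((420,-260,330),0),((375,-110,350),-90),((400,110,350),-180),((430,100,250),-180),((*P,105),-180),((*P,50),-180)]: path_check(g,a,th)
robot.move_gripper(0.0); stat('grip')
lin((*O,90),0,th,speed=100); stat('lift'); z0=robot.current_tcp_pos()[2]-90
lin((420,-260,330),0,th,speed=250)
try:
    lin((375,-110,350),-90,th,speed=150); lin((400,110,350),-180,th,speed=150)
    lin((430,100,250),-180,th,speed=200); lin((*P,105),-180,th,speed=120); stat('over')
    hit=lin((*P,48.5),-180,th,speed=40,f_stop=4); stat(f'placed {hit}')
except robot.MotionError as e: print('ERR',e); stat()
```

```text
clr ([298, 144, 85, 267, 470], np.float64(378.0), array([-0.93,  0.25,  1.37,  0.21,  1.8 , -0.91]))
clr ([295, 120, 70, 262, 286], np.float64(398.0), array([-0.81, -0.33,  1.88,  0.26,  1.35,  0.73]))
clr ([334, 171, 114, 58, 55], np.float64(398.0), array([ 0.28,  0.05,  1.57, -0.34,  1.62, -2.87]))
clr ([250, 116, 87, 36, 33], np.float64(298.0), array([ 0.24,  0.14,  1.7 , -0.34,  1.39, -2.82]))
clr ([102, 30, 15, 33, 97], np.float64(153.0), array([ 0.07,  0.33,  1.86, -0.41,  1.02, -2.84]))
clr ([88, 30, 15, 33, 97], np.float64(98.0), array([ 0.07,  0.41,  1.91, -0.45,  0.9 , -2.77]))
grip t 46.6 w 45.1 F [-0.6  0.8  0.1] ff 30.0 tcp [ 442.3 -237.5   27.2]
lift t 47.2 w 45.3 F [ 0.2  0.3 -1.2] ff 30.0 tcp [ 442.2 -237.4   72. ]
ERR the arm cannot follow that straight line within its joint ranges
 t 50.3 w 44.9 F [-0.2  0.5 -0.1] ff 30.0 tcp [ 381.4 -110.1  331.9]
```

Run:
```python
from act import *
P=(475.4,27.7); th=-20
for g,a in [((360,-110,380),0),((385,0,390),90),((400,110,370),180)]: path_check(g,a,th)
try:
    lin((360,-110,380),0,th); print(1,robot.current_qpos()[5]); lin((385,0,390),90,th); print(2,robot.current_qpos()[5]); lin((400,110,370),180,th); print(3,robot.current_qpos()[5])
    lin((430,100,250),180,th,speed=200); lin((*P,105),180,th,speed=120); stat('over')
    hit=lin((*P,48.5),180,th,speed=40,f_stop=4); stat(f'placed {hit}')
except robot.MotionError as e: print('ERR',e); stat()
snap(8)
```

```text
clr ([304, 132, 72, 244, 332], np.float64(428.0), array([-0.83, -0.03,  1.57,  0.24,  1.85, -0.79]))
clr ([292, 125, 73, 125, 143], np.float64(438.0), array([-0.22,  0.12,  1.39, -0.08,  1.97, -1.81]))
clr ([350, 184, 125, 58, 55], np.float64(418.0), array([ 0.28,  0.04,  1.53, -0.34,  1.67, -2.88]))
1 -0.7911923746659524
2 -1.8107552277038104
3 -2.8810013387466373
over t 57.9 w 45.2 F [-0.7 -0.8 -1.4] ff 30.0 tcp [475.7  21.4  87.7]
placed True t 58.9 w 44.5 F [ 1.4  1.7 -1.8] ff 30.0 tcp [475.2  21.6  38.9]
```

Run:
```python
from act import *
P=(475.4,27.7); th=-20
robot.sleep(.3); stat()
hit=lin((*P,48.5),180,th,speed=20,f_stop=6); stat(f'placed {hit}')
robot.sleep(.3); stat()
```

```text
t 59.3 w 45.0 F [ 2.9  2.6 -3.1] ff 30.0 tcp [475.   21.5  39.2]
placed True t 59.7 w 45.2 F [1.1 1.9 4.8] ff 30.0 tcp [475.4  21.3  32.1]
 t 60.0 w 44.9 F [0.1 1.4 4.9] ff 30.0 tcp [475.4  21.3  32.1]
```

The floor is reached at z 32.1, and 32.2 was expected. Release, retreat and check.

Run:
```python
from act import *
P=(475.4,27.7); th=-20
robot.move_gripper(1.0); lin((*P,155),180,th,speed=100); lin((430,100,260),180,th); lin((400,110,370),180,th,speed=200)
ptp((385,0,390),90,0); ptp((330,-120,350),0,0); ptp((300,-330,300),0,0); stat('away')
snap(9); S,T=[pickle.load(open(c+'9.pkl','rb')) for c in('side','top')]
for n,P in dict(med=(558.7,-286.4,95),buf=(539.3,116,73),oil=(475.4,27.7,103),can=(396.8,-169.5,61)).items(): print(n,'side',proj(S,P).round(),'top',proj(T,P).round())
cv2.imwrite('pics/f9.png',np.hstack([crop(9,'side',265,110,140,180,2.6),crop(9,'top',200,130,145,160,2.925)[:468]]))
```

```text
away t 66.9 w 92.8 F [-0.4  0.1 -0.3] ff 0.0 tcp [ 300.5 -329.1  281.2]
med side [377. 242.] top [416. 161.]
buf side [321. 141.] top [223. 170.]
oil side [301. 150.] top [262. 198.]
can side [275. 223.] top [358. 240.]
```

View pics/f9.png

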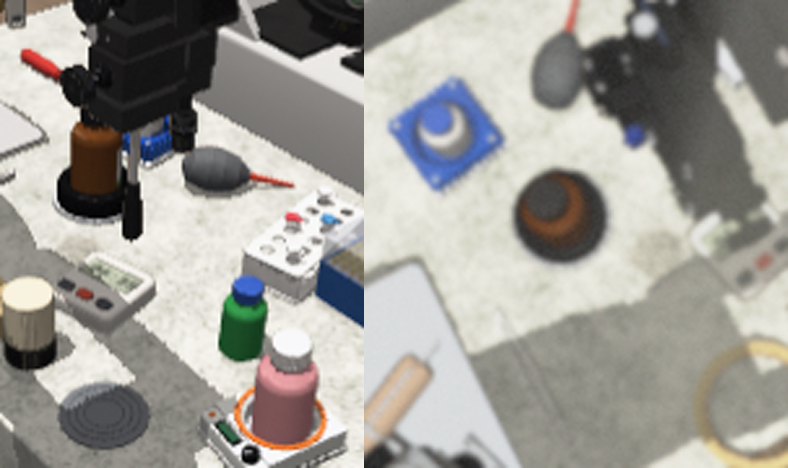

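Final view: the pink bottle is in the orange-collared warmer (cap at side crop 292,340) and the brown one in the black stand (95,165). The blue-capped one is in the cold block (top crop 440,118). Timer, can and green bottle have not moved.

```bash
python3 -c "
from bench import robot
print(robot.hand_in())"
```

```text
the job is handed in; nothing more can be done
None
```

The job is handed in: the medium bottle is in the warmer, the buffer in the cold block and the oil in the oil stand. All three are upright, seated on their well floors and released, with about 67 s of the 141 s used.

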